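# Seat the suction jar in the V holder on the equipment cart

## Task

Take the white-lidded suction jar from the black mat, set it on the white base of the blue V holder, and push it into the V until it is centred and bears on both blue jaws at once. Press it home firmly but gently (around 10 N in all, at least 3 N on each jaw for a moment, never over 20 N on a jaw), then let go and leave it standing upright and seated, without disturbing the other things on the cart.

Things in the scene. Friction and masses are not known exactly. Their poses are not given: they have to be found in the camera images.
- jar: Clear suction jar, white lid with a small blue nub; about 0.32 to 0.5 kg, rigid; friction everywhere about 0.5 to 0.7, so a jar that meets one jaw first can stick there until eased sideways to the other. Body 64 mm diameter, 85 mm high; lid 55 mm diameter from 85 to 118 mm; nub up to 124 mm. Origin: centre of its underside, z up along its axis. It starts standing on the mat.
- holder: Fixed jar holder: white base plate 6 mm thick (x -90 to +80 mm, y +-65 mm), on it a blue V-block, its two upright jaws (left_jaw_c0 at +y, right_jaw_c0 at -y) a 90 degree V open upwards and to -x; behind it a white wall (x 64 to 76 mm); all 80 mm high. Origin: cart top, under the nominal seat. x: push direction, into the V; y: left when looking along x; z up.
- plate (a point): Point on the base plate's top, 6 mm above the cart top, axes as the holder's: nominal place of the centre of a seated jar's underside. The blue V-block is clamped on a cross slide, up to 8 mm off in x and 5 mm off in y from nominal, either way, and the poses given do not tell this: find it by feel or by eye. It does not yield to a push of 20 N.
- mouth (a point): Point on the base plate's top, 30 mm before the nominal seat (holder x = -30 mm): a jar centred here touches no jaw. A seated jar touches each jaw 22.6 mm ahead (+x) and 22.6 mm aside (+-y) of its axis. Jaw faces are rigid, 20 mm wide, at 45 degrees to the push. The jaws begin 15 mm ahead of a seated jar's axis, so fingers closing along holder y on the jar's body clear them.
- mat: Black rubber mat, 160 x 200 x 4 mm, fixed; origin at the centre of its underside.
- spare_lid: Loose spare white lid, 55 mm diameter, 18 mm high, lying on the mat; leave alone.
- green_jar: Another jar of the same size but with a green lid, on the cart top; leave alone. Origin: centre of its underside.
- tape: Blue roll of tape lying flat, 56 mm diameter, 24 mm high; leave alone.
- adapter: Black power adapter, 120 x 50 x 32 mm; leave alone.
- cup: Orange cup, 68 mm diameter, 75 mm high; leave alone.
- spray: White bottle with a blue cap, 60 mm diameter, 160 mm high; leave alone.
- dish: Steel dish, 150 x 90 x 30 mm; leave alone.
Not all that is in view belongs to the job. Leave any green look-alike of the holder alone. Leave any pink look-alike of the jar alone.

How it is judged:
By the outcome, as a careful person would: the job done as asked, in the order asked, and still so for the second after the job is handed in, with the robot touching nothing.
It also fails if it takes over 72 s, if anything falls off the work surface, if the arm or the gripper's body presses on something with over 40 N, if the wrist force passes 120 N, or if a joint passes its speed limit or range.

## Robot

A 6-joint arm with a two-finger parallel gripper is mounted at the origin on the work surface. World frame = base frame: x ahead of the robot, y to its left, z up, the work surface at z = 0. Lengths are in mm, angles in rad, forces in N, time in s.
With the tool pointing down it reaches from about 325 to 900 mm from the base axis. Payload 6.1 kg.
Tool frame: the origin (TCP) lies on the front face of the gripper's body, between the roots of the fingers; the fingertips stand 70 mm ahead of it and the grasp point (between the pads) lies 51 mm ahead of it; z points along the fingers, y is the line along which they close (so a half turn about z gives the same grasp; the last joint's range is limited). The gripper opens to 87 mm and grips with 3 to 60 N. Pads are 19 mm wide; open, the fingers measure 117 mm over their backs; the gripper's body (75 mm by 190 mm) begins 51 mm behind the grasp point.
Start: joints at [1.017, 0.22, 1.526, -0, 1.395, -0.126], TCP at [259.291, 568.669, 292.238] pointing down, gripper open.
Joint ranges: [-2.98, 2.98], [-0.91, 2.08], [0.09, 2.57], [-1.24, 4.39], [0.2, 2.65], [-2.68, 2.68]. Speed limits (rad/s): [2.57, 2.57, 3.01, 3.14, 3.14, 3.14].

## Interface

Orientations are given as [roll, pitch, yaw] about the fixed x, y, z axes, in that order (R = Rz(yaw) Ry(pitch) Rx(roll)).
In Python, from workcell import ctrl gives the robot as it stands. The module is installed in compiled form; this text tells all that it offers.
- The arm moves only by the tool carry_out, never from a script. Its arguments are lists of equal length, an entry for each row: "travel": the shift along the tool's x, y, z in mm, a list of three; "delta_rot": the turn, a rotation vector about the tool's x, y, z in rad, a list of three. In form: {"travel": [[dx, dy, dz], ...], "delta_rot": [[rx, ry, rz], ...]}. A call has 1 to 8 rows; each row is the pose to reach, as a shift and turn from the pose commanded when the call began, along the tool's axes at that moment; what a row does not reach only later rows make up. A row lasts 1/12 s, in which the tool goes at most 41.7 mm and 7.16 degrees, less where a joint would pass 70% of its speed; a pose out of reach is approached as far as the arm can. A call with a gripper value outside its range is refused whole. "grip" is the opening, from 0 (shut) to 1 (fully open), set as the call begins (left out, the last holds). The fingers move at their own pace and stop on an object; the grip force is fixed at half the most. Time passes only in rows, so rows that repeat a pose let the fingers close. It gives the time, the measured TCP pose, the force, the opening and the grip force at its end, in the units of the state.
- ctrl.state(): the state, without advancing time (a new reading comes with each control period).
- ctrl.grab_frame(name): name is "side" or "top"; returns the picture (420x560x3 uint8, red, green, blue); there is no depth.
- ctrl.camera_info(name): a dict with "K" (3x3 intrinsics, pixels), "xyz" and "attitude" of the camera in the world. Camera axes: x right, y down, z forward; pixel columns grow to the right and rows downward; lengths in mm; the calibration is good to about 2 mm. A picture is of the moment at which its call begins. camera_info takes no time and is no camera call.
- ctrl.finish_job(): hands the job in; it is judged then, once.
The state is a dict: "t": time; "qpos": joint angles; "joint_velocities": joint speeds; "tau": joint torques, N m; "tool_pos": TCP position; "eef_rot": TCP orientation; "wrist_force": force on the tool from outside, world axes, zero at the start; "torque": the same for the moment, N m; "grip_width": finger opening in mm; "finger_force": force on a finger pad.
Only numpy, scipy, OpenCV 4.12 (cv2) and the standard library are available. Lean on these libraries where they do the work, as an engineer would, in place of code of your own. Each camera call takes 0.05 s, during which the arm holds its last target. There are 200 camera calls.

## Working session

There is one attempt and no reset: what is moved stays moved. The work goes in short steps, Python scripts to look and compute and a tool call to move; the robot and the scene stay as the last step left them, time stands still between calls to the robot, and variables do not carry over. Pictures are saved under pics/ and viewed, at most 10 in all, crops included, and the job is handed in when it is done.

Besides the shell and the picture viewer there is one more tool, called after "Call:" as name(argument=value, ...) on one line, values as JSON. carry_out: Moves the arm, as the interface text tells. Its arguments: {"type":"object","properties":{"travel":{"type":"array","items":{"type":"array","items":{"type":"number"}}},"delta_rot":{"type":"array","items":{"type":"array","items":{"type":"number"}}},"grip":{"type":"number"}},"required":["travel","delta_rot"]}

```bash
mkdir -p pics
python3 - <<'E'
from workcell import ctrl
import cv2
for n in("top","side"):
    f=ctrl.grab_frame(n); cv2.imwrite(f"pics/{n}0.png",f[:,:,::-1])
    print(ctrl.camera_info(n))
s=ctrl.state();print({k:s[k] for k in("t","tool_pos","eef_rot","wrist_force","grip_width")})
E
```

```text
{'K': array([[436.77847617,   0.        , 282.74361538],
       [  0.        , 436.77847617, 207.86096104],
       [  0.        ,   0.        ,   1.        ]]), 'xyz': array([ 289.42641408,  -10.58025229, 1430.25748797]), 'attitude': array([-3.00857533, -0.00453707, -1.58594313])}
{'K': array([[529.24559925,   0.        , 284.79591097],
       [  0.        , 529.24559925, 202.82852318],
       [  0.        ,   0.        ,   1.        ]]), 'xyz': array([  190.98330076, -1186.45693981,   869.32662701]), 'attitude': array([-2.16357785,  0.00875961, -0.2710566 ])}
{'t': 0.1, 'tool_pos': array([259.03658261, 568.29629965, 291.24290064]), 'eef_rot': array([-3.13980215e+00, -2.16375800e-04,  2.71383792e+00]), 'wrist_force': array([-0.71128925, -0.12274012,  0.18465064]), 'grip_width': 87.08061860561864}
```

View pics/top0.png

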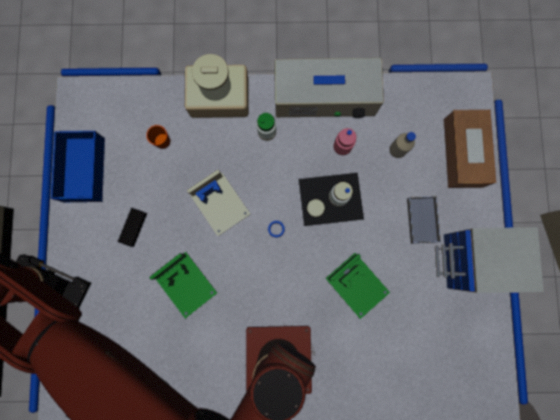

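View pics/side0.png

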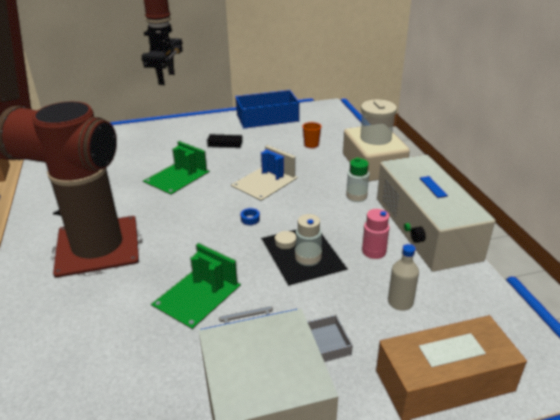

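The top view shows the jar lid at about (341,190) with its blue nub at (347,187), the spare lid at (316,207), the mat, and the white holder at (219,203) with its V at (207,190) and wall to the upper left. I'll zoom in for corner positions.

Run:
```python
import cv2,numpy as np
t=cv2.imread("pics/top0.png");s=cv2.imread("pics/side0.png")
def crop(im,x,y,w,h,k):
    c=cv2.resize(im[y:y+h,x:x+w],None,fx=k,fy=k,interpolation=cv2.INTER_CUBIC)
    for i in range(0,w,10): cv2.putText(c,str(x+i),(i*k,8),0,.3,(0,0,255),1);cv2.line(c,(i*k,8),(i*k,14),(0,0,255),1)
    for i in range(0,h,10): cv2.putText(c,str(y+i),(0,i*k+3),0,.3,(0,0,255),1)
    return c
a=crop(t,180,165,80,75,5);b=crop(t,295,165,80,75,5)
cv2.imwrite("pics/c1.png",np.hstack([a,b]))
a=crop(s,225,140,80,60,5);b=crop(s,260,205,80,75,5);a=cv2.copyMakeBorder(a,0,75,0,0,0)
cv2.imwrite("pics/c2.png",np.hstack([a,b]))
```

```text
(no output)
```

View pics/c1.png

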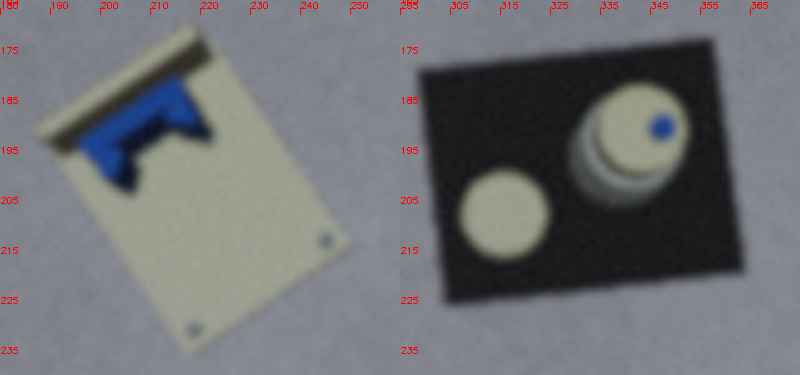

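View pics/c2.png

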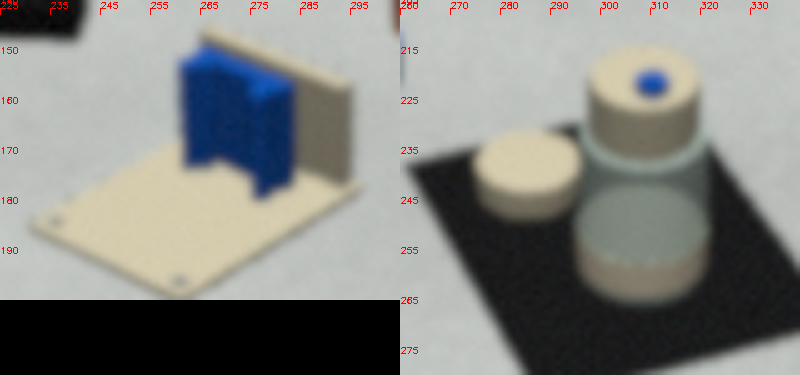

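The crops show plate front corners at about top (250,213) and (218.6,235.8), wall-top outer corners (218.6,170) and (187.6,191), jar lid centre top (343.6,190.6) and side (308.8,221), and spare lid (315.8,207.6).

```bash
cat > h.py <<'E'
from workcell import ctrl
import numpy as np,cv2
from scipy.spatial.transform import Rotation as R
C={n:ctrl.camera_info(n) for n in("top","side")}
Rm={n:R.from_euler("xyz",C[n]["attitude"]).as_matrix() for n in C}
def bp(n,u,v,z):
    d=Rm[n]@np.linalg.solve(C[n]["K"],[u,v,1]);o=C[n]["xyz"];return (o+d*(z-o[2])/d[2])
def pj(n,P):
    p=C[n]["K"]@(Rm[n].T@(np.asarray(P,float)-C[n]["xyz"]));return p[:2]/p[2]
E
python3 - <<'E'
from h import *
np.set_printoptions(precision=1,suppress=True)
print("jar",bp("top",343.6,190.6,122),bp("side",308.8,221,122),"spare",bp("top",315.8,207.6,22), bp("side",285.5,237.4,22))
A=bp("top",250,213,6);B=bp("top",218.6,235.8,6);W=bp("top",218.6,170,80);V=bp("top",187.6,191,80)
print("top plate",A,B,W,V,"w",np.linalg.norm(A-B),np.linalg.norm(W-V),"L",np.linalg.norm(A-W)[None],np.linalg.norm(B-V)[None])
# side: front corners and wall-top corners
a=bp("side",231,185.5,6);b=bp("side",261,199.5,6);c=bp("side",297,177.2,6);w=bp("side",265.5,145,80);v=bp("side",295,157.5,80)
print("side",a,b,c,w,v,np.linalg.norm(a-b),np.linalg.norm(b-c),np.linalg.norm(w-v))
E
```

```text
jar [ 514.6 -205.   122. ] [ 516.2 -207.2  122. ] spare [ 477.  -127.4   22. ] [ 479.1 -128.7   22. ]
top plate [464.4  87.8   6. ] [391.  190.5   6. ] [593.4 181.   80. ] [527.6 277.7  80. ] w 126.22321736738823 116.97480042295855 L [175.4] [178.1]
side [393.6 188.7   6. ] [464.2  87.1   6. ] [602.4 178.7   6. ] [527.4 279.7  80. ] [594.5 174.7  80. ] 123.7239531584276 165.78489929970158 124.58749786224035
```

```bash
cat >> h.py <<'E'
def fit():
    from scipy.optimize import least_squares
    obs=[("top",(250,213),(-90,-65,6)),("top",(218.6,235.8),(-90,65,6)),("side",(231,185.5),(-90,65,6)),("side",(261,199.5),(-90,-65,6)),("side",(297,177.2),(80,-65,6)),
     ("top",(218.6,170),(76,-65,80)),("top",(187.6,191),(76,65,80)),("side",(265.5,145),(76,65,80)),("side",(295,157.5),(64,-65,80))]
    def T(p,q):
        c,s=np.cos(p[2]),np.sin(p[2]);return (p[0]+c*q[0]-s*q[1],p[1]+s*q[0]+c*q[1],q[2])
    f=lambda p:np.concatenate([pj(n,T(p,q))-o for n,o,q in obs])
    r=least_squares(f,[500,190,.6],loss="soft_l1",x_scale=[1,1,.01]);return r.x,f(r.x),T
E
python3 - <<'E'
from h import *
np.set_printoptions(precision=2,suppress=True)
p,e,T=fit();print(p,np.degrees(p[2]),"\n",e.reshape(-1,2))
# rectify z=80 plane: 4px/mm, x -20..80 -> cols, y +60..-60 -> rows
out=[]
for n,z in(("top",80),("side",80)):
    im=cv2.imread(f"pics/{n}0.png")
    q=[(-20,50),(80,50),(80,-50),(-20,-50)]
    src=np.float32([pj(n,T(p,(x,y,z))) for x,y in q]);dst=np.float32([((x+20)*4,(50-y)*4) for x,y in q])
    w=cv2.warpPerspective(im,cv2.getPerspectiveTransform(src,dst),(400,400),flags=cv2.INTER_CUBIC)
    w=cv2.convertScaleAbs(w,alpha=1.3)
    for i in range(0,100,10):
        cv2.line(w,(i*4,0),(i*4,400),(0,200,0) if i!=20 else (0,0,255),1);cv2.line(w,(0,i*4),(400,i*4),(0,200,0) if i!=50 else (0,0,255),1)
    out.append(w)
cv2.imwrite("pics/rect.png",np.hstack(out))
E
```

```text
[501.81 188.72   0.6 ] 34.49618211973864 
 [[ 1.12 -0.02]
 [-0.24  0.07]
 [-1.06 -0.29]
 [ 0.31  0.51]
 [ 0.51 -0.37]
 [ 0.9  -2.46]
 [-2.43  0.02]
 [-0.34 -0.8 ]
 [-0.66  0.65]]
```

View pics/rect.png

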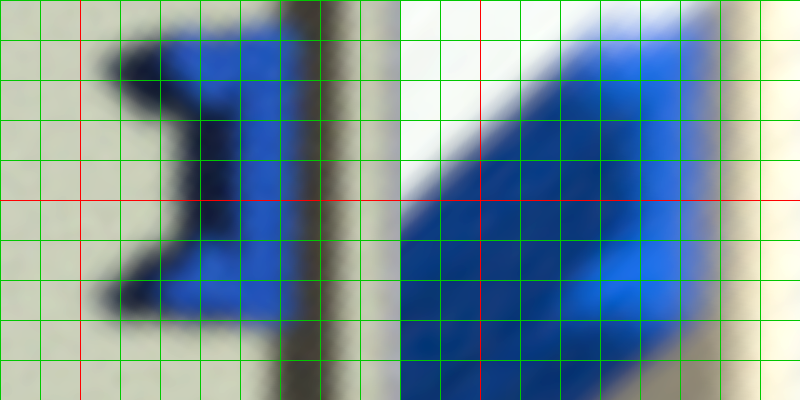

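Call:
carry_out(travel=[[-185,-199,0],[-185,-199,0],[-185,-199,0],[-185,-199,0],[-185,-199,0],[-185,-199,0],[-185,-199,0],[-185,-199,0]], delta_rot=[[0,0,0.704],[0,0,0.704],[0,0,0.704],[0,0,0.704],[0,0,0.704],[0,0,0.704],[0,0,0.704],[0,0,0.704]], grip=1)

```text
t: 0.77
tool_pos: [346.0, 307.3, 291.9]
eef_rot: [-3.141, 0.002, 2.006]
wrist_force: [0.0, 0.0, -1.1]
grip_width: 87.1
finger_force: 0.0
```

```bash
cat >> h.py <<'E'
def go(x,y,z,yaw):
    s=ctrl.state();R0=R.from_euler("xyz",s["eef_rot"]);R1=R.from_euler("xyz",[np.pi,0,yaw])
    print("t",round(s["t"],2),"pos",s["tool_pos"].round(1),"rot",s["eef_rot"].round(3),"F",np.round(s["wrist_force"],1),"w",round(float(s["grip_width"]),1))
    print("travel",R0.inv().apply(np.array([x,y,z])-s["tool_pos"]).round(1),"rot",(R0.inv()*R1).as_rotvec().round(3))
E
python3 -c "
from h import *
go(515.4,-206,230,np.radians(34.5))
print(bp('top',409,138,160),bp('top',347,133,120))"
```

```text
t 0.77 pos [346.  307.3 291.9] rot [-3.141e+00  2.000e-03  2.006e+00] F [ 0.   0.  -1.1] w 87.1
travel [-536.8  -62.5   62.8] rot [1.000e-03 2.000e-03 1.403e+00]
[ 665.37702246 -401.16146625  160.        ] [ 695.83702324 -221.88659837  120.        ]
```

Call:
carry_out(travel=[[-270,-31,0],[-270,-31,0],[-270,-31,0],[-270,-31,0],[-270,-31,0],[-270,-31,0],[-270,-31,0],[-270,-31,0]], delta_rot=[[0,0,0.704],[0,0,0.704],[0,0,0.704],[0,0,0.704],[0,0,0.704],[0,0,0.704],[0,0,0.704],[0,0,0.704]])

```text
t: 1.43
tool_pos: [432.8, 50.1, 292.1]
eef_rot: [3.141, 0.001, 1.301]
wrist_force: [-0.9, -0.1, 0.4]
grip_width: 87.3
finger_force: 0.0
```

```bash
python3 -c "
from h import *
go(515.4,-206,240,np.radians(34.5))"
```

```text
t 1.43 pos [432.8  50.1 292.1] rot [3.141e+00 1.000e-03 1.301e+00] F [-0.9 -0.1  0.4] w 87.3
travel [-224.8  147.7   52.5] rot [0.001 0.001 0.699]
```

Call:
carry_out(travel=[[-225,148,40],[-225,148,40],[-225,148,40],[-225,148,40],[-225,148,40],[-225,148,40],[-225,148,40],[-225,148,40]], delta_rot=[[0,0,0.699],[0,0,0.699],[0,0,0.699],[0,0,0.699],[0,0,0.699],[0,0,0.699],[0,0,0.699],[0,0,0.699]])

```text
t: 2.1
tool_pos: [516.4, -205.4, 250.7]
eef_rot: [-3.141, 0.001, 0.604]
wrist_force: [0.2, 0.8, -0.1]
grip_width: 86.8
finger_force: 0.0
```

Run:
```python
from h import *
go(515.4,-206,131,np.radians(34.5))
s=cv2.imread("pics/side0.png")
f=ctrl.grab_frame("side")[:,:,::-1];g=ctrl.grab_frame("top")[:,:,::-1]
k=lambda im,x,y:cv2.resize(im[y:y+110,x:x+100],None,fx=4,fy=4,interpolation=cv2.INTER_CUBIC)
cv2.imwrite("pics/above.png",np.hstack([k(f,260,165),k(g,295,140)]))
```

```text
t 2.1 pos [ 516.4 -205.4  250.7] rot [-3.141e+00  1.000e-03  6.040e-01] F [ 0.2  0.8 -0.1] w 86.8
travel [ -1.1  -0.  119.7] rot [-0.001  0.001  0.002]
```

View pics/above.png

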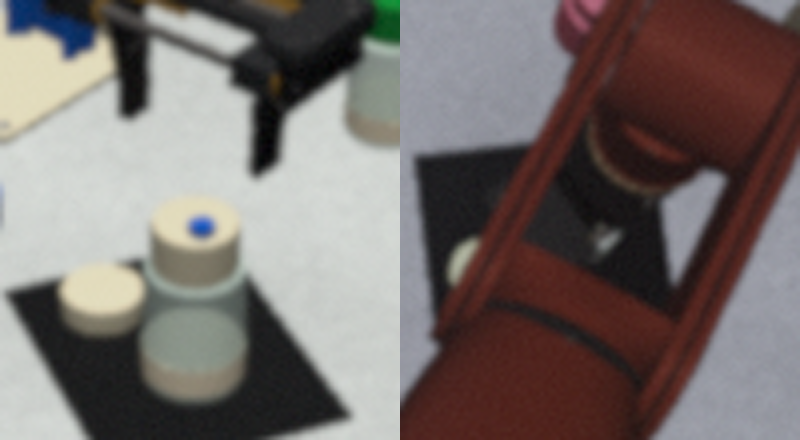

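The side crop shows the fingers straddling the jar (tips at crop (133,112) and (262,172), jar lid at (195,225)), so it is aligned. Descending.

Call:
carry_out(travel=[[-0.5,0,25],[-1,0,50],[-1,0,75],[-1,0,95],[-1,0,108],[-1,0,117],[-1,0,120],[-1,0,120]], delta_rot=[[0,0,0.002],[0,0,0.002],[0,0,0.002],[0,0,0.002],[0,0,0.002],[0,0,0.002],[0,0,0.002],[0,0,0.002]])

```text
t: 2.87
tool_pos: [515.0, -202.5, 132.2]
eef_rot: [-3.141, 0.0, 0.606]
wrist_force: [-0.6, 0.8, 0.6]
grip_width: 87.1
finger_force: 0.0
```

Call:
carry_out(travel=[[0,0,0],[0,0,0],[0,0,0],[0,0,0],[0,0,0],[0,0,0],[0,0,0],[0,0,0]], delta_rot=[[0,0,0],[0,0,0],[0,0,0],[0,0,0],[0,0,0],[0,0,0],[0,0,0],[0,0,0]], grip=0.68)

```text
t: 3.53
tool_pos: [515.7, -204.0, 133.2]
eef_rot: [3.139, -0.001, 0.605]
wrist_force: [1.1, -2.3, 4.4]
grip_width: 63.6
finger_force: 30.0
```

Call:
carry_out(travel=[[0,0,-8],[0,0,-25],[0,0,-50],[0,0,-70],[0,0,-80],[0,0,-80]], delta_rot=[[0,0,0],[0,0,0],[0,0,0],[0,0,0],[0,0,0],[0,0,0]])

```text
t: 4.03
tool_pos: [515.5, -203.3, 214.3]
eef_rot: [3.139, -0.001, 0.605]
wrist_force: [1.1, 0.6, -3.8]
grip_width: 63.2
finger_force: 30.0
```

```bash
python3 -c "
from h import *
go(474.2,175.8,212,np.radians(34.5))"
```

```text
t 4.03 pos [ 515.5 -203.3  214.3] rot [ 3.139e+00 -1.000e-03  6.050e-01] F [ 1.1  0.6 -3.8] w 63.2
travel [ 181.6 -335.4    1.8] rot [ 0.002 -0.001  0.003]
```

Call:
carry_out(travel=[[5,-9,0],[15,-28,0],[30,-55,0],[45,-83,0],[60,-111,0],[75,-139,0],[90,-166,0],[105,-194,0]], delta_rot=[[0,0,0],[0,0,0],[0,0,0],[0,0,0],[0,0,0],[0,0,0],[0,0,0],[0,0,0]])

```text
t: 4.7
tool_pos: [488.6, 18.3, 209.8]
eef_rot: [-3.138, 0.003, 0.605]
wrist_force: [0.7, 0.5, -3.5]
grip_width: 63.5
finger_force: 30.0
```

Call:
carry_out(travel=[[15,-28,0],[30,-55,0],[45,-83,0],[60,-111,0],[70,-130,0],[75,-139,0],[77,-141,0],[77,-141,0]], delta_rot=[[0,0,0],[0,0,0],[0,0,0],[0,0,0],[0,0,0],[0,0,0],[0,0,0],[0,0,0]])

```text
t: 5.37
tool_pos: [473.1, 176.2, 210.8]
eef_rot: [-3.141, 0.003, 0.606]
wrist_force: [-0.2, -0.4, -4.4]
grip_width: 63.5
finger_force: 30.0
```

Run:
```python
from h import *
go(474.2,175.8,133,np.radians(34.5))
f=ctrl.grab_frame("side")[:,:,::-1];g=ctrl.grab_frame("top")[:,:,::-1]
go(474.2,175.8,133,np.radians(34.5))
k=lambda im,x,y:cv2.resize(im[y:y+110,x:x+100],None,fx=4,fy=4,interpolation=cv2.INTER_CUBIC)
cv2.imwrite("pics/over.png",np.hstack([k(f,215,100),k(g,170,140)]))
```

```text
t 5.37 pos [473.1 176.2 210.8] rot [-3.141e+00  3.000e-03  6.060e-01] F [-0.2 -0.4 -4.4] w 63.5
travel [ 0.9  1.  77.8] rot [-0.001  0.003  0.004]
t 5.47 pos [473.8 175.  211.4] rot [-3.142e+00  2.000e-03  6.040e-01] F [ 0.1 -0.1 -4.2] w 63.3
travel [ 0.9 -0.4 78.4] rot [-0.     0.002  0.002]
```

View pics/over.png

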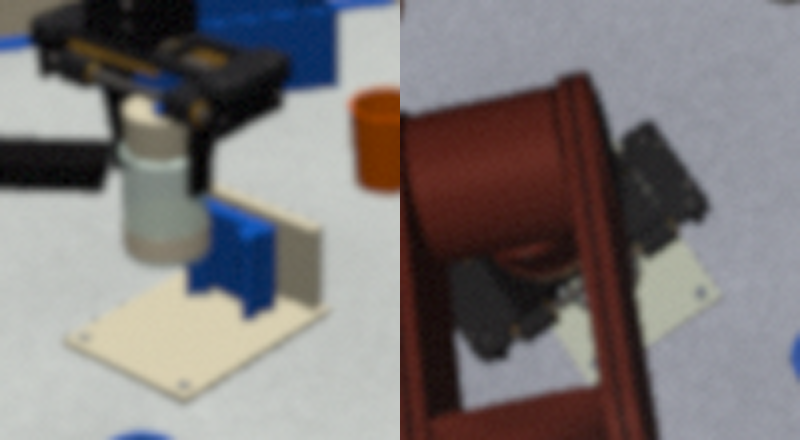

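The jar hangs upright above the plate, in front of the V. Lowering it now.

Call:
carry_out(travel=[[0.5,0,15],[1,0,35],[1,0,52],[1,0,64],[1,0,70],[1,0,71.5],[1,0,72.5],[1,0,72.5]], delta_rot=[[0,0,0],[0,0,0],[0,0,0],[0,0,0],[0,0,0],[0,0,0],[0,0,0],[0,0,0]])

```text
t: 6.13
tool_pos: [475.6, 176.3, 140.5]
eef_rot: [3.141, -0.001, 0.604]
wrist_force: [0.6, -0.1, -3.0]
grip_width: 62.7
finger_force: 30.0
```

Call:
carry_out(travel=[[0,0,0.5],[0,0,1],[0,0,1.5],[0,0,2],[0,0,2]], delta_rot=[[0,0,0],[0,0,0],[0,0,0],[0,0,0],[0,0,0]])

```text
t: 6.55
tool_pos: [474.9, 176.5, 137.8]
eef_rot: [3.142, -0.0, 0.605]
wrist_force: [-0.6, -0.0, -3.8]
grip_width: 63.5
finger_force: 30.0
```

Call:
carry_out(travel=[[0,0,0.5],[0,0,1],[0,0,1.5],[0,0,1.5]], delta_rot=[[0,0,0],[0,0,0],[0,0,0],[0,0,0]])

```text
t: 6.88
tool_pos: [474.8, 176.4, 136.1]
eef_rot: [-3.141, 0.0, 0.605]
wrist_force: [-0.6, 0.4, -3.7]
grip_width: 63.6
finger_force: 30.0
```

Call:
carry_out(travel=[[0,0,0.5],[0,0,1],[0,0,1],[0,0,1]], delta_rot=[[0,0,0],[0,0,0],[0,0,0],[0,0,0]])

```text
t: 7.22
tool_pos: [474.9, 176.4, 135.2]
eef_rot: [-3.142, 0.0, 0.605]
wrist_force: [-0.5, -0.8, -3.7]
grip_width: 63.6
finger_force: 30.0
```

Call:
carry_out(travel=[[0,0,0.4],[0,0,0.8],[0,0,0.8],[0,0,0.8]], delta_rot=[[0,0,0],[0,0,0],[0,0,0],[0,0,0]])

```text
t: 7.55
tool_pos: [475.1, 176.5, 135.2]
eef_rot: [3.141, -0.0, 0.605]
wrist_force: [-3.2, 0.2, 6.3]
grip_width: 63.4
finger_force: 30.0
```

Call:
carry_out(travel=[[0,0,0.4],[0,0,0.8],[0,0,0.8],[0,0,0.8]], delta_rot=[[0,0,0],[0,0,0],[0,0,0],[0,0,0]])

```text
t: 7.88
tool_pos: [475.2, 176.6, 135.1]
eef_rot: [3.141, -0.0, 0.605]
wrist_force: [-6.1, -1.6, 11.8]
grip_width: 63.3
finger_force: 30.0
```

On the plate. Easing off the down-force, then sliding in.

Call:
carry_out(travel=[[0,0,-1],[0,0,-1.5],[0,0,-1.5]], delta_rot=[[0,0,0],[0,0,0],[0,0,0]])

```text
t: 8.13
tool_pos: [475.1, 176.5, 135.2]
eef_rot: [3.141, -0.001, 0.605]
wrist_force: [-0.9, -0.2, 0.3]
grip_width: 63.5
finger_force: 30.0
```

Call:
carry_out(travel=[[3,0,0],[7,0,0],[11,0,0],[15,0,0],[18,0,0],[20,0,0],[20,0,0],[20,0,0]], delta_rot=[[0,0,0],[0,0,0],[0,0,0],[0,0,0],[0,0,0],[0,0,0],[0,0,0],[0,0,0]])

```text
t: 8.8
tool_pos: [492.6, 188.1, 138.0]
eef_rot: [3.141, -0.002, 0.605]
wrist_force: [-6.7, -1.4, 20.0]
grip_width: 63.5
finger_force: 30.0
```

```bash
cat >> h.py <<'E'
def hs():
    s=ctrl.state();p=np.array([501.8,188.7]);c,q=np.cos(.602),np.sin(.602);M=np.array([[c,q],[-q,c]])
    print("t",round(s["t"],2),"holder xy",(M@(s["tool_pos"][:2]-p)).round(1),"z",round(s["tool_pos"][2],1),"F holder",(M@s["wrist_force"][:2]).round(1),round(s["wrist_force"][2],1),"T",(M@s["torque"][:2]).round(2),s["torque"][2].round(2),"rot",s["eef_rot"].round(3))
E
python3 -c "
from h import *
hs()"
```

```text
t 8.8 holder xy [-7.9  4.7] z 138.0 F holder [-6.4  2.7] 20.0 T [0.57 1.69] -0.04 rot [ 3.141e+00 -2.000e-03  6.050e-01]
```

Run:
```python
from h import *
f=ctrl.grab_frame("side")[:,:,::-1];hs()
cv2.imwrite("pics/tilt.png",cv2.resize(f[110:210,210:310],None,fx=6,fy=6,interpolation=cv2.INTER_CUBIC))
```

```text
t 8.85 holder xy [-7.9  4.7] z 138.0 F holder [-7.5  3. ] 20.1 T [0.55 1.6 ] 0.0 rot [ 3.14e+00 -2.00e-03  6.05e-01]
```

View pics/tilt.png

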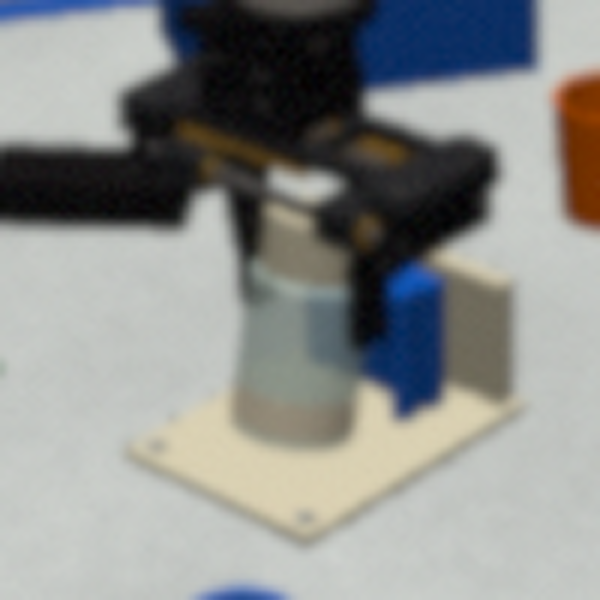

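The picture shows the jar leaning forward in the grip: its base at (295,430) lags the lid at (310,230), because floor drag turned it about the pads. Backing up under the same load will turn it upright.

Call:
carry_out(travel=[[-2,0,0],[-4,0,0],[-6,0,0],[-8,0,0],[-9,0,0],[-9,0,0]], delta_rot=[[0,0,0],[0,0,0],[0,0,0],[0,0,0],[0,0,0],[0,0,0]])

```text
t: 9.35
tool_pos: [484.9, 182.7, 136.0]
eef_rot: [3.14, -0.002, 0.605]
wrist_force: [0.6, 0.4, 6.8]
grip_width: 63.0
finger_force: 30.0
```

```bash
python3 -c "
from h import *
hs()"
```

```text
t 9.35 holder xy [-17.3   4.6] z 136.0 F holder [0.7 0. ] 6.8 T [ 0.   -0.15] -0.0 rot [ 3.14e+00 -2.00e-03  6.05e-01]
```

Call:
carry_out(travel=[[-1,0,0],[-2,0,0],[-2,0,0]], delta_rot=[[0,0,0],[0,0,0],[0,0,0]])

```text
t: 9.6
tool_pos: [482.6, 181.3, 135.2]
eef_rot: [3.141, -0.0, 0.605]
wrist_force: [2.0, -0.2, 3.0]
grip_width: 63.5
finger_force: 30.0
```

Call:
carry_out(travel=[[0,0,0],[0,0,0],[0,0,0],[0,0,0],[0,0,0],[0,0,0]], delta_rot=[[0,0,0],[0,0,0],[0,0,0],[0,0,0],[0,0,0],[0,0,0]], grip=0.85)

```text
t: 10.1
tool_pos: [482.0, 181.6, 134.8]
eef_rot: [-3.141, 0.001, 0.605]
wrist_force: [0.0, -0.9, 0.2]
grip_width: 73.6
finger_force: 0.0
```

```bash
python3 -c "
from h import *
hs()"
```

```text
t 10.1 holder xy [-20.4   5.3] z 134.8 F holder [-0.5 -0.7] 0.2 T [-0.01  0.16] 0.0 rot [-3.141e+00  1.000e-03  6.050e-01]
```

Call:
carry_out(travel=[[0,0,1.5],[0,0,1.5],[0,0,1.5],[0,0,1.5],[0,0,1.5],[0,0,1.5],[0,0,1.5],[0,0,1.5]], delta_rot=[[0,0,0],[0,0,0],[0,0,0],[0,0,0],[0,0,0],[0,0,0],[0,0,0],[0,0,0]], grip=0.68)

```text
t: 10.77
tool_pos: [482.2, 181.5, 133.5]
eef_rot: [-3.142, 0.0, 0.605]
wrist_force: [0.2, -0.9, -2.2]
grip_width: 63.0
finger_force: 30.0
```

Call:
carry_out(travel=[[0,0,-0.5],[0,0,-1],[0,0,-1.5],[0,0,-1.5]], delta_rot=[[0,0,0],[0,0,0],[0,0,0],[0,0,0]])

```text
t: 11.1
tool_pos: [482.1, 181.6, 135.0]
eef_rot: [-3.141, 0.0, 0.605]
wrist_force: [-0.5, 1.1, -3.2]
grip_width: 63.5
finger_force: 30.0
```

```bash
python3 -c "
from h import *
hs()"
```

```text
t 11.1 holder xy [-20.3   5.3] z 135.0 F holder [0.2 1.2] -3.2 T [-0.    0.12] 0.02 rot [-3.141  0.     0.605]
```

Call:
carry_out(travel=[[3,0,0],[6,0,0],[9,0,0],[12,0,0],[14,0,0],[14,0,0]], delta_rot=[[0,0,0],[0,0,0],[0,0,0],[0,0,0],[0,0,0],[0,0,0]])

```text
t: 11.6
tool_pos: [494.3, 189.8, 135.2]
eef_rot: [3.141, -0.0, 0.605]
wrist_force: [-0.3, 0.4, -3.6]
grip_width: 63.4
finger_force: 30.0
```

Call:
carry_out(travel=[[1,0,0],[2,0,0],[3,0,0],[4,0,0],[4,0,0]], delta_rot=[[0,0,0],[0,0,0],[0,0,0],[0,0,0],[0,0,0]])

```text
t: 12.02
tool_pos: [497.3, 191.8, 135.2]
eef_rot: [3.142, -0.0, 0.605]
wrist_force: [-0.1, -0.6, -3.8]
grip_width: 63.2
finger_force: 30.0
```

```bash
python3 -c "
from h import *
hs()"
```

```text
t 12.02 holder xy [-1.9  5.2] z 135.2 F holder [-0.4 -0.4] -3.8 T [0.01 0.13] 0.0 rot [ 3.142 -0.     0.605]
```

Call:
carry_out(travel=[[1,0,0],[2,0,0],[3,0,0],[3,0,0]], delta_rot=[[0,0,0],[0,0,0],[0,0,0],[0,0,0]])

```text
t: 12.35
tool_pos: [499.8, 193.6, 135.2]
eef_rot: [3.142, -0.0, 0.605]
wrist_force: [0.1, -0.5, -3.7]
grip_width: 63.4
finger_force: 30.0
```

Call:
carry_out(travel=[[0.5,0,0],[1,0,0],[1.5,0,0],[1.5,0,0]], delta_rot=[[0,0,0],[0,0,0],[0,0,0],[0,0,0]])

```text
t: 12.68
tool_pos: [500.9, 194.4, 135.2]
eef_rot: [3.142, -0.0, 0.605]
wrist_force: [-0.4, -1.2, -4.4]
grip_width: 63.7
finger_force: 30.0
```

```bash
python3 -c "
from h import *
hs()"
```

```text
t 12.68 holder xy [2.5 5.2] z 135.2 F holder [-1.  -0.7] -4.4 T [0.02 0.15] 0.0 rot [ 3.142 -0.     0.605]
```

Call:
carry_out(travel=[[0.5,0,0],[1,0,0],[1,0,0]], delta_rot=[[0,0,0],[0,0,0],[0,0,0]])

```text
t: 12.93
tool_pos: [501.7, 195.0, 135.2]
eef_rot: [-3.142, -0.0, 0.605]
wrist_force: [-0.6, -0.8, -4.3]
grip_width: 63.5
finger_force: 30.0
```

Call:
carry_out(travel=[[0.5,0,0],[0.8,0,0],[0.8,0,0]], delta_rot=[[0,0,0],[0,0,0],[0,0,0]])

```text
t: 13.18
tool_pos: [502.4, 195.4, 135.1]
eef_rot: [3.142, -0.0, 0.605]
wrist_force: [-0.1, 0.6, -4.0]
grip_width: 63.4
finger_force: 30.0
```

```bash
python3 -c "
from h import *
hs()"
```

```text
t 13.18 holder xy [4.3 5.2] z 135.1 F holder [0.2 0.6] -4.0 T [0.01 0.16] 0.05 rot [ 3.142 -0.     0.605]
```

Call:
carry_out(travel=[[0.5,0,0],[0.8,0,0],[0.8,0,0]], delta_rot=[[0,0,0],[0,0,0],[0,0,0]])

```text
t: 13.43
tool_pos: [503.0, 195.9, 135.1]
eef_rot: [-3.142, -0.0, 0.605]
wrist_force: [-0.0, -0.6, -3.8]
grip_width: 63.6
finger_force: 30.0
```

Call:
carry_out(travel=[[0.5,0,0],[0.8,0,0],[0.8,0,0]], delta_rot=[[0,0,0],[0,0,0],[0,0,0]])

```text
t: 13.68
tool_pos: [503.7, 196.3, 135.2]
eef_rot: [3.142, -0.0, 0.605]
wrist_force: [-0.0, 1.0, -4.0]
grip_width: 63.1
finger_force: 30.0
```

```bash
python3 -c "
from h import *
hs()"
```

```text
t 13.68 holder xy [5.9 5.2] z 135.2 F holder [0.5 0.8] -4.0 T [0.03 0.1 ] -0.0 rot [ 3.142 -0.     0.605]
```

Call:
carry_out(travel=[[0.5,0,0],[0.8,0,0],[0.8,0,0]], delta_rot=[[0,0,0],[0,0,0],[0,0,0]])

```text
t: 13.93
tool_pos: [504.3, 196.8, 135.2]
eef_rot: [3.142, -0.0, 0.605]
wrist_force: [0.6, -0.1, -3.4]
grip_width: 63.4
finger_force: 30.0
```

Call:
carry_out(travel=[[0.5,0,0],[0.8,0,0],[0.8,0,0]], delta_rot=[[0,0,0],[0,0,0],[0,0,0]])

```text
t: 14.18
tool_pos: [505.0, 197.2, 135.2]
eef_rot: [3.142, -0.0, 0.605]
wrist_force: [-0.6, -1.0, -4.3]
grip_width: 63.0
finger_force: 30.0
```

```bash
python3 -c "
from h import *
hs()"
```

```text
t 14.18 holder xy [7.5 5.2] z 135.2 F holder [-1.1 -0.5] -4.3 T [0.04 0.05] 0.04 rot [ 3.142 -0.     0.605]
```

Call:
carry_out(travel=[[0.5,0,0],[0.8,0,0],[0.8,0,0]], delta_rot=[[0,0,0],[0,0,0],[0,0,0]])

```text
t: 14.43
tool_pos: [505.7, 197.7, 135.2]
eef_rot: [3.142, -0.0, 0.605]
wrist_force: [-0.3, 0.4, -2.8]
grip_width: 63.1
finger_force: 30.0
```

Call:
carry_out(travel=[[0.3,0,0],[0.6,0,0],[0.6,0,0]], delta_rot=[[0,0,0],[0,0,0],[0,0,0]])

```text
t: 14.68
tool_pos: [506.1, 198.0, 135.2]
eef_rot: [3.142, -0.0, 0.605]
wrist_force: [-1.5, -0.4, -3.8]
grip_width: 63.6
finger_force: 30.0
```

```bash
python3 -c "
from h import *
hs()"
```

```text
t 14.68 holder xy [8.8 5.2] z 135.2 F holder [-1.4  0.5] -3.8 T [0.02 0.09] -0.03 rot [ 3.142 -0.     0.605]
```

Call:
carry_out(travel=[[0.3,0,0],[0.6,0,0],[0.6,0,0]], delta_rot=[[0,0,0],[0,0,0],[0,0,0]])

```text
t: 14.93
tool_pos: [506.6, 198.4, 135.2]
eef_rot: [3.142, -0.0, 0.605]
wrist_force: [-0.5, 0.6, -3.6]
grip_width: 63.2
finger_force: 30.0
```

```bash
python3 -c "
from h import *
hs()"
```

```text
t 14.93 holder xy [9.4 5.2] z 135.2 F holder [-0.1  0.7] -3.6 T [0.   0.07] 0.02 rot [ 3.142 -0.     0.605]
```

Call:
carry_out(travel=[[0.4,0,0],[0.8,0,0],[0.8,0,0]], delta_rot=[[0,0,0],[0,0,0],[0,0,0]])

```text
t: 15.18
tool_pos: [507.3, 198.8, 135.2]
eef_rot: [3.142, -0.0, 0.605]
wrist_force: [-0.2, 0.2, -3.3]
grip_width: 63.3
finger_force: 30.0
```

Call:
carry_out(travel=[[0.3,0,0],[0.6,0,0],[0.6,0,0]], delta_rot=[[0,0,0],[0,0,0],[0,0,0]])

```text
t: 15.43
tool_pos: [507.8, 199.2, 135.2]
eef_rot: [3.142, -0.0, 0.605]
wrist_force: [-0.6, -0.4, -4.0]
grip_width: 63.2
finger_force: 30.0
```

```bash
python3 -c "
from h import *
hs()"
```

```text
t 15.43 holder xy [10.9  5.2] z 135.2 F holder [-0.7  0.1] -4.0 T [-0.02  0.13] 0.02 rot [ 3.142 -0.     0.605]
```

Call:
carry_out(travel=[[0.3,0,0],[0.6,0,0],[0.6,0,0]], delta_rot=[[0,0,0],[0,0,0],[0,0,0]])

```text
t: 15.68
tool_pos: [508.1, 199.4, 135.1]
eef_rot: [-3.141, 0.0, 0.605]
wrist_force: [-1.7, -0.3, -3.6]
grip_width: 63.2
finger_force: 30.1
```

Call:
carry_out(travel=[[0.3,0,0],[0.6,0,0],[0.6,0,0]], delta_rot=[[0,0,0],[0,0,0],[0,0,0]])

```text
t: 15.93
tool_pos: [508.2, 199.6, 134.9]
eef_rot: [-3.141, 0.002, 0.605]
wrist_force: [-3.5, -1.8, -1.7]
grip_width: 62.9
finger_force: 30.3
```

```bash
python3 -c "
from h import *
hs()"
```

```text
t 15.93 holder xy [11.4  5.3] z 134.9 F holder [-3.9  0.4] -1.7 T [0.01 0.76] -0.03 rot [-3.141e+00  2.000e-03  6.050e-01]
```

Contact found at about x = 11.3, with almost no side force. I'll back off slightly, set the jar down, then press.

Call:
carry_out(travel=[[-1,0,0],[-1.5,0,0],[-1.5,0,0.5],[-1.5,0,1],[-1.5,0,1.3],[-1.5,0,1.3]], delta_rot=[[0,0,0],[0,0,0],[0,0,0],[0,0,0],[0,0,0],[0,0,0]])

```text
t: 16.43
tool_pos: [507.6, 199.0, 133.8]
eef_rot: [3.141, -0.0, 0.605]
wrist_force: [-0.2, -0.4, -4.1]
grip_width: 63.2
finger_force: 30.0
```

```bash
python3 -c "
from h import *
hs()"
```

```text
t 16.43 holder xy [10.6  5.2] z 133.8 F holder [-0.4 -0.2] -4.1 T [-0.04  0.06] -0.02 rot [ 3.141 -0.     0.605]
```

Lower the rest by feel, then probe the sides to find the V's centre.

Call:
carry_out(travel=[[0,0,0.3],[0,0,0.5],[0,0,0.5]], delta_rot=[[0,0,0],[0,0,0],[0,0,0]])

```text
t: 16.68
tool_pos: [507.7, 199.0, 133.5]
eef_rot: [3.141, -0.0, 0.605]
wrist_force: [-0.0, -0.4, -1.9]
grip_width: 63.5
finger_force: 30.0
```

Call:
carry_out(travel=[[0.5,0,0],[1,0,0],[1.5,0,0],[1.5,0,0]], delta_rot=[[0,0,0],[0,0,0],[0,0,0],[0,0,0]])

```text
t: 17.02
tool_pos: [508.2, 199.4, 133.6]
eef_rot: [-3.142, 0.002, 0.605]
wrist_force: [-5.1, -3.2, 4.2]
grip_width: 63.3
finger_force: 30.0
```

```bash
python3 -c "
from h import *
hs()"
```

```text
t 17.02 holder xy [11.3  5.2] z 133.6 F holder [-6.   0.2] 4.2 T [-0.06  1.19] -0.03 rot [-3.142e+00  2.000e-03  6.050e-01]
```

Call:
carry_out(travel=[[0,0.4,0],[0,0.8,0],[0,0.8,0]], delta_rot=[[0,0,0],[0,0,0],[0,0,0]])

```text
t: 17.27
tool_pos: [508.3, 199.2, 133.5]
eef_rot: [-3.14, 0.002, 0.605]
wrist_force: [-7.0, -0.5, 4.5]
grip_width: 63.2
finger_force: 30.0
```

```bash
python3 -c "
from h import *
hs()"
```

```text
t 17.27 holder xy [11.3  5. ] z 133.5 F holder [-6.1  3.6] 4.5 T [0.46 1.13] -0.01 rot [-3.14e+00  2.00e-03  6.05e-01]
```

Call:
carry_out(travel=[[0,-0.8,0],[0,-1.6,0],[0,-1.6,0]], delta_rot=[[0,0,0],[0,0,0],[0,0,0]])

```text
t: 17.52
tool_pos: [508.1, 199.7, 133.6]
eef_rot: [3.14, 0.001, 0.605]
wrist_force: [-2.3, -4.9, 1.6]
grip_width: 63.1
finger_force: 30.2
```

```bash
python3 -c "
from h import *
hs()"
```

```text
t 17.52 holder xy [11.5  5.5] z 133.6 F holder [-4.7 -2.8] 1.6 T [-0.47  1.06] 0.02 rot [3.14e+00 1.00e-03 6.05e-01]
```

Both directions are stiff with symmetric side forces, so both jaws are touched. I'll centre it and press home.

Call:
carry_out(travel=[[0,0.8,0],[0.5,0.8,0],[1,0.8,0],[1,0.8,0]], delta_rot=[[0,0,0],[0,0,0],[0,0,0],[0,0,0]])

```text
t: 17.85
tool_pos: [508.4, 199.7, 133.5]
eef_rot: [-3.141, 0.004, 0.605]
wrist_force: [-8.3, -5.5, 7.8]
grip_width: 63.5
finger_force: 30.3
```

```bash
python3 -c "
from h import *
hs()"
```

```text
t 17.85 holder xy [11.7  5.3] z 133.5 F holder [-10.    0.1] 7.8 T [0.03 1.83] -0.09 rot [-3.141  0.004  0.605]
```

Call:
carry_out(travel=[[0,0,-0.5],[0.4,0,-1],[0.7,0,-1],[0.7,0,-1]], delta_rot=[[0,0,0],[0,0,0],[0,0,0],[0,0,0]])

```text
t: 18.18
tool_pos: [508.5, 199.7, 133.6]
eef_rot: [-3.141, 0.005, 0.605]
wrist_force: [-6.2, -4.4, 1.2]
grip_width: 63.1
finger_force: 30.3
```

```bash
python3 -c "
from h import *
hs()"
```

```text
t 18.18 holder xy [11.8  5.3] z 133.6 F holder [-7.6 -0.1] 1.2 T [-0.19  1.67] -0.09 rot [-3.141  0.005  0.605]
```

Call:
carry_out(travel=[[0.5,0,0],[1,0,0],[1.2,0,0],[1.2,0.3,0],[1.2,-0.3,0],[1.2,0,0],[1.2,0,0]], delta_rot=[[0,0,0],[0,0,0],[0,0,0],[0,0,0],[0,0,0],[0,0,0],[0,0,0]])

```text
t: 18.77
tool_pos: [508.7, 199.9, 133.6]
eef_rot: [-3.141, 0.008, 0.605]
wrist_force: [-11.0, -7.5, 6.4]
grip_width: 63.4
finger_force: 30.6
```

```bash
python3 -c "
from h import *
hs()"
```

```text
t 18.77 holder xy [12.   5.3] z 133.6 F holder [-13.3   0.1] 6.4 T [-0.28  2.45] -0.19 rot [-3.141  0.008  0.605]
```

Call:
carry_out(travel=[[0,0,-0.5],[0.4,0,-1],[0.4,0,-1],[0.4,0,-1]], delta_rot=[[0,0,0],[0,0,0],[0,0,0],[0,0,0]])

```text
t: 19.1
tool_pos: [508.7, 200.1, 133.6]
eef_rot: [-3.14, 0.008, 0.605]
wrist_force: [-8.6, -6.1, -0.4]
grip_width: 63.4
finger_force: 30.9
```

```bash
python3 -c "
from h import *
hs()"
```

```text
t 19.1 holder xy [12.1  5.5] z 133.6 F holder [-10.6  -0.2] -0.4 T [-0.23  2.05] -0.27 rot [-3.14   0.008  0.605]
```

The yaw moment grew to -0.27 Nm, so a finger may be bearing on a jaw instead of the jar. I'll look before trusting it.

Run:
```python
from h import *
f=ctrl.grab_frame("side")[:,:,::-1];cv2.imwrite("pics/side_press.png",f)
p,e,T=fit()
f=cv2.resize(f[115:200,215:310],None,fx=7,fy=7,interpolation=cv2.INTER_CUBIC)
f=cv2.convertScaleAbs(f,alpha=1.3)
def ring(x,y,z,r,col):
    P=np.array([[ (pj("side",T(p,(x+r*np.cos(a),y+r*np.sin(a),z)))-[215,115])*7 for a in np.linspace(0,2*np.pi,60)]]).astype(int)
    cv2.polylines(f,P,True,col,1)
for x,c in((6,(0,255,0)),(12,(0,0,255))): ring(x,5.3,6,32,c);ring(x,5.3,91,32,c)
cv2.imwrite("pics/press.png",f);print(f.shape)
```

```text
(595, 665, 3)
```

View pics/press.png

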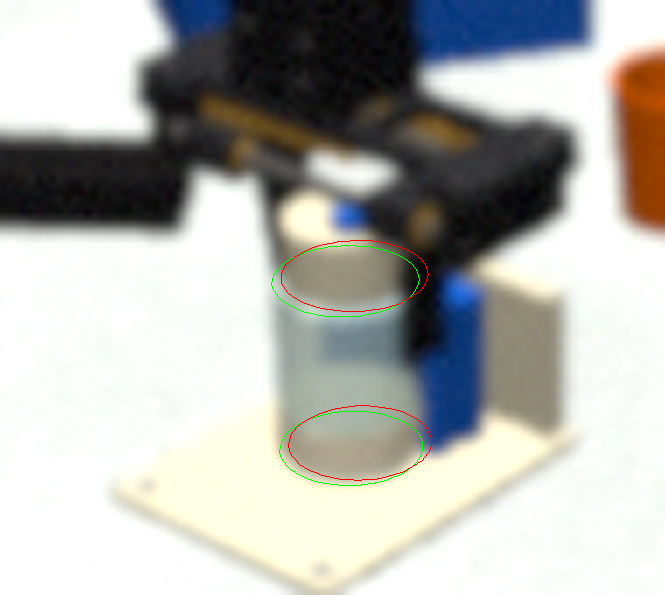

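The jar stands upright with its base near holder x≈6 (green ring), while the TCP is at 12. So it sits about 6 mm behind the pads' centre, and the finger at (425,330) is at the jaw's front edge. I'll back off, release, shift the tool back 6 mm and regrip so the fingers clear the jaws.

Call:
carry_out(travel=[[-2,0,0],[-4,0,0],[-6,0,0.3],[-6,0,0.3]], delta_rot=[[0,0,0],[0,0,0],[0,0,0],[0,0,0]])

```text
t: 19.48
tool_pos: [506.5, 198.4, 135.1]
eef_rot: [-3.142, -0.001, 0.605]
wrist_force: [-0.0, 0.1, -3.7]
grip_width: 63.0
finger_force: 30.0
```

```bash
python3 -c "
from h import *
hs()"
```

```text
t 19.48 holder xy [9.4 5.3] z 135.1 F holder [0.  0.1] -3.7 T [-0.05  0.11] -0.02 rot [-3.142e+00 -1.000e-03  6.050e-01]
```

Call:
carry_out(travel=[[0,0,0],[0,0,0],[0,0,0],[0,0,0],[0,0,0]], delta_rot=[[0,0,0],[0,0,0],[0,0,0],[0,0,0],[0,0,0]], grip=0.85)

```text
t: 19.9
tool_pos: [506.9, 198.4, 135.5]
eef_rot: [3.141, -0.001, 0.605]
wrist_force: [-0.6, 0.2, -0.1]
grip_width: 73.6
finger_force: 0.0
```

```bash
python3 -c "
from h import *
hs()"
```

```text
t 19.9 holder xy [9.7 5.1] z 135.5 F holder [-0.4  0.5] -0.1 T [0.03 0.2 ] 0.03 rot [ 3.141e+00 -1.000e-03  6.050e-01]
```

Call:
carry_out(travel=[[-2,0,0.5],[-4,0,1.5],[-6,0,2.2],[-6,0,2.2]], delta_rot=[[0,0,0],[0,0,0],[0,0,0],[0,0,0]])

```text
t: 20.23
tool_pos: [501.0, 194.6, 132.5]
eef_rot: [-3.141, 0.001, 0.605]
wrist_force: [-0.8, -0.0, -0.3]
grip_width: 74.0
finger_force: 0.0
```

Call:
carry_out(travel=[[0,0,0],[0,0,0],[0,0,0],[0,0,0],[0,0,0],[0,0,0]], delta_rot=[[0,0,0],[0,0,0],[0,0,0],[0,0,0],[0,0,0],[0,0,0]], grip=0.68)

```text
t: 20.73
tool_pos: [501.7, 194.8, 132.9]
eef_rot: [3.141, -0.0, 0.605]
wrist_force: [-0.7, -0.8, 0.7]
grip_width: 63.6
finger_force: 30.0
```

Call:
carry_out(travel=[[0,0,-0.5],[0,0,-1],[0.7,0,-1],[1.4,0,-1],[1.4,0,-1]], delta_rot=[[0,0,0],[0,0,0],[0,0,0],[0,0,0],[0,0,0]])

```text
t: 21.15
tool_pos: [502.6, 195.7, 133.5]
eef_rot: [-3.141, 0.0, 0.605]
wrist_force: [0.6, -0.1, -3.7]
grip_width: 63.4
finger_force: 30.0
```

```bash
python3 -c "
from h import *
hs()"
```

```text
t 21.15 holder xy [4.6 5.3] z 133.5 F holder [ 0.4 -0.4] -3.7 T [-0.    0.11] 0.01 rot [-3.141  0.     0.605]
```

Call:
carry_out(travel=[[0.5,0,0],[1,0,0],[1,0,0]], delta_rot=[[0,0,0],[0,0,0],[0,0,0]])

```text
t: 21.4
tool_pos: [503.0, 196.1, 133.5]
eef_rot: [-3.141, 0.001, 0.605]
wrist_force: [-2.6, -0.0, -2.3]
grip_width: 63.4
finger_force: 30.0
```

Call:
carry_out(travel=[[0.4,0,0],[0.8,0,0],[0.8,0,0]], delta_rot=[[0,0,0],[0,0,0],[0,0,0]])

```text
t: 21.65
tool_pos: [503.2, 196.5, 133.3]
eef_rot: [-3.141, 0.003, 0.605]
wrist_force: [-5.0, -2.3, -1.3]
grip_width: 63.5
finger_force: 30.0
```

```bash
python3 -c "
from h import *
hs()"
```

```text
t 21.65 holder xy [5.5 5.6] z 133.3 F holder [-5.4  1. ] -1.3 T [0.24 0.93] -0.11 rot [-3.141e+00  3.000e-03  6.050e-01]
```

Now the jar itself makes contact, at x≈5.4. The side force is +1 with y creeping left, so it bears on the right jaw only. Easing it left.

Call:
carry_out(travel=[[0,-0.5,0],[0,-1,0],[0,-1,0]], delta_rot=[[0,0,0],[0,0,0],[0,0,0]])

```text
t: 21.9
tool_pos: [503.1, 196.6, 133.4]
eef_rot: [3.141, 0.002, 0.605]
wrist_force: [-2.7, -3.7, -2.8]
grip_width: 63.5
finger_force: 30.0
```

```bash
python3 -c "
from h import *
hs()"
```

```text
t 21.9 holder xy [5.6 5.8] z 133.4 F holder [-4.4 -1.5] -2.8 T [-0.25  0.98] -0.03 rot [3.141e+00 2.000e-03 6.050e-01]
```

Call:
carry_out(travel=[[0,-0.5,0],[0,-1,0],[0,-1,0]], delta_rot=[[0,0,0],[0,0,0],[0,0,0]])

```text
t: 22.15
tool_pos: [503.0, 196.8, 133.4]
eef_rot: [3.139, 0.002, 0.605]
wrist_force: [-2.3, -6.7, -4.4]
grip_width: 63.0
finger_force: 30.0
```

```bash
python3 -c "
from h import *
hs()"
```

```text
t 22.15 holder xy [5.6 6. ] z 133.4 F holder [-5.7 -4.2] -4.4 T [-0.89  1.05] -0.09 rot [3.139e+00 2.000e-03 6.050e-01]
```

Both jaws are located: Fy goes from +1 to -4 with only 0.2 mm of give. I'll centre between them, set down on the plate, and press.

Call:
carry_out(travel=[[-0.5,0.7,0],[-0.8,1.4,0.5],[-0.8,1.4,1],[-0.8,1.4,1]], delta_rot=[[0,0,0],[0,0,0],[0,0,0],[0,0,0]])

```text
t: 22.48
tool_pos: [503.0, 196.5, 133.0]
eef_rot: [3.142, 0.001, 0.605]
wrist_force: [-5.1, -3.2, -0.1]
grip_width: 63.4
finger_force: 30.0
```

```bash
python3 -c "
from h import *
hs()"
```

```text
t 22.48 holder xy [5.4 5.8] z 133.0 F holder [-6.   0.3] -0.1 T [-0.08  1.02] -0.03 rot [3.142e+00 1.000e-03 6.050e-01]
```

Call:
carry_out(travel=[[0.5,0,0],[1,0,0],[1.5,0,0],[1.5,0,0]], delta_rot=[[0,0,0],[0,0,0],[0,0,0],[0,0,0]])

```text
t: 22.82
tool_pos: [503.3, 196.7, 133.0]
eef_rot: [-3.142, 0.004, 0.605]
wrist_force: [-8.5, -7.3, 5.2]
grip_width: 63.8
finger_force: 30.0
```

```bash
python3 -c "
from h import *
hs()"
```

```text
t 22.82 holder xy [5.7 5.8] z 133.0 F holder [-11.2  -1.2] 5.2 T [-0.18  2.08] -0.05 rot [-3.142  0.004  0.605]
```

Call:
carry_out(travel=[[0,0.3,-0.4],[0.4,0.3,-0.7],[0.8,0.3,-0.7],[0.8,0.3,-0.7],[0.8,0.3,-0.7]], delta_rot=[[0,0,0],[0,0,0],[0,0,0],[0,0,0],[0,0,0]])

```text
t: 23.23
tool_pos: [503.4, 196.7, 133.0]
eef_rot: [-3.141, 0.006, 0.605]
wrist_force: [-10.3, -6.3, 2.9]
grip_width: 63.5
finger_force: 30.0
```

```bash
python3 -c "
from h import *
hs()"
```

```text
t 23.23 holder xy [5.8 5.7] z 133.0 F holder [-12.    0.7] 2.9 T [-0.16  2.19] -0.03 rot [-3.141  0.006  0.605]
```

Call:
carry_out(travel=[[0.2,0.1,-0.3],[0.4,0.1,-0.6],[0.4,0.1,-0.6],[0.4,0.1,-0.6]], delta_rot=[[0,0,0],[0,0,0],[0,0,0],[0,0,0]])

```text
t: 23.57
tool_pos: [503.4, 196.7, 133.1]
eef_rot: [-3.141, 0.007, 0.605]
wrist_force: [-9.6, -6.8, -0.6]
grip_width: 63.1
finger_force: 30.0
```

```bash
python3 -c "
from h import *
hs()"
```

```text
t 23.57 holder xy [5.9 5.7] z 133.1 F holder [-11.8  -0.2] -0.6 T [-0.22  2.08] -0.01 rot [-3.141  0.007  0.605]
```

Pressed home: 11.8 N, balanced, with no side force or yaw moment. Easing off to a light push, then letting go.

Call:
carry_out(travel=[[-0.5,0,0],[-1,0,0.2],[-1.3,0,0.3],[-1.3,0,0.3]], delta_rot=[[0,0,0],[0,0,0],[0,0,0],[0,0,0]])

```text
t: 23.9
tool_pos: [503.2, 196.6, 133.1]
eef_rot: [-3.141, 0.004, 0.605]
wrist_force: [-5.2, -3.5, -1.4]
grip_width: 63.1
finger_force: 30.0
```

```bash
python3 -c "
from h import *
hs()"
```

```text
t 23.9 holder xy [5.6 5.7] z 133.1 F holder [-6.3  0.1] -1.4 T [-0.12  1.33] 0.0 rot [-3.141  0.004  0.605]
```

Call:
carry_out(travel=[[0,0,0],[0,0,0],[0,0,0],[0,0,0],[0,0,0]], delta_rot=[[0,0,0],[0,0,0],[0,0,0],[0,0,0],[0,0,0]], grip=0.9)

```text
t: 24.32
tool_pos: [505.3, 197.5, 134.6]
eef_rot: [3.141, -0.002, 0.605]
wrist_force: [-0.2, 0.8, -0.1]
grip_width: 77.8
finger_force: 0.0
```

Call:
carry_out(travel=[[-1,0,-3],[-1,0,-10],[-1,0,-25],[-1,0,-50],[-1,0,-80],[-1,0,-110],[-1,0,-120],[-1,0,-120]], delta_rot=[[0,0,0],[0,0,0],[0,0,0],[0,0,0],[0,0,0],[0,0,0],[0,0,0],[0,0,0]])

```text
t: 24.98
tool_pos: [505.8, 197.1, 258.3]
eef_rot: [3.139, -0.007, 0.605]
wrist_force: [0.3, 0.2, -0.4]
grip_width: 78.2
finger_force: 0.0
```

Call:
carry_out(travel=[[-20,-30,-20],[-40,-60,-30],[-60,-90,-30],[-80,-125,-30],[-100,-160,-30],[-110,-185,-30],[-110,-190,-30],[-110,-190,-30]], delta_rot=[[0,0,0],[0,0,0],[0,0,0],[0,0,0],[0,0,0],[0,0,0],[0,0,0],[0,0,0]])

```text
t: 25.65
tool_pos: [303.6, 290.9, 282.5]
eef_rot: [-3.141, 0.001, 0.608]
wrist_force: [0.6, -0.2, -0.4]
grip_width: 78.1
finger_force: 0.0
```

Run:
```python
from h import *
p,e,T=fit();o=[]
for n,x0,y0 in(("side",225,110),("top",175,150)):
    f=ctrl.grab_frame(n)[:,:,::-1]
    f=cv2.resize(f[y0:y0+100,x0:x0+80],None,fx=5,fy=5,interpolation=cv2.INTER_CUBIC)
    for z,r in((6,32),(91,32),(124,27.5)):
        P=np.array([[(pj(n,T(p,(5.7+r*np.cos(a),5.7+r*np.sin(a),z)))-[x0,y0]+.5)*5 for a in np.linspace(0,2*np.pi,60)]]).astype(int)
        cv2.polylines(f,P,True,(0,0,255),1)
    o.append(f)
cv2.imwrite("pics/end.png",np.hstack(o));hs()
```

```text
t 25.75 holder xy [-104.5  194.8] z 283.0 F holder [ 1.3 -0.7] -0.1 T [-0.02  0.16] -0.01 rot [3.141e+00 1.000e-03 6.050e-01]
```

View pics/end.png

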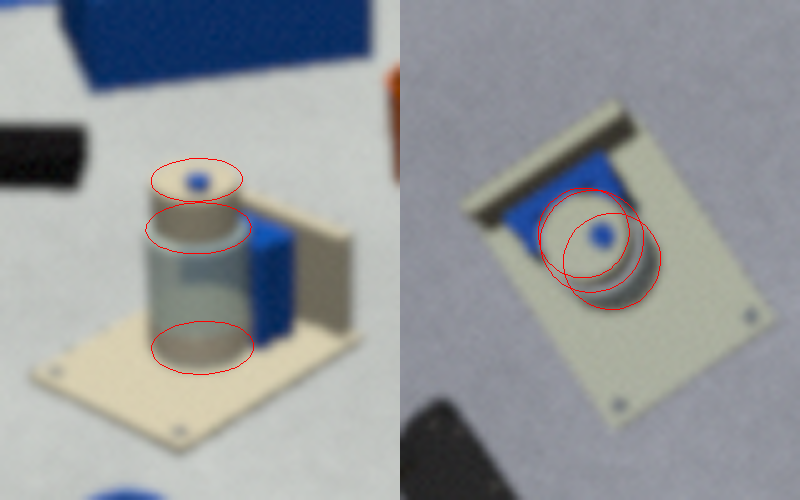

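Both views show the jar upright and nested symmetrically in the V, within about 1–2 mm of the predicted rings, with the gripper well clear. Handing in.

```bash
python3 -c "
from workcell import ctrl
print(ctrl.finish_job())"
```

```text
the job is handed in; nothing more can be done
None
```

I handed the job in at about 26 s: the jar stands upright in the V against both jaws, pressed home at about 12 N in all with no side force, and released. On the way the jar tilted in the grip once and a finger probably pressed a jaw at up to about 13 N, so I released and regripped it each time; the forces on each jaw were estimated, not measured.

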